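Gauge two roller sleeves, hold the good one against the stop

ROBOT

A 7-joint arm with a two-finger parallel gripper is mounted at the origin on the work surface. World frame = base frame: x ahead of the robot, y to its left, z up, the work surface at z = 0. Lengths are in m, angles in rad, forces in N, time in s.
With the tool pointing down it reaches from about 0.4 to 0.85 m from the base axis. Payload 4.5 kg.
Tool frame: the origin (TCP) lies midway between the tips of the shut fingers; the grasp point (between the pads) lies 19 mm behind it; z points along the fingers, y is the line along which they close (so a half turn about z gives the same grasp; the last joint's range is limited). The gripper opens to 88 mm and grips with 3 to 60 N. Pads are 18 mm wide; open, the fingers measure 123 mm over their backs; the gripper's body (75 mm by 187 mm) begins 45 mm behind the grasp point.
Start: joints at [1.345, 0.689, -0.195, 1.565, 0.157, 0.902, -0.215], TCP at [0.161, -0.604, 0.239] pointing down, gripper open.
Joint ranges: [-3.01, 3.01], [-0.46, 2.08], [-1.47, 1.51], [0.13, 2.56], [-1, 4.14], [0.04, 2.09], [-2.66, 2.66]. Speed limits (rad/s): [2.57, 2.57, 3.14, 3.14, 3.14, 3.14, 3.14].

INTERFACE

Orientations are given as a unit quaternion [x, y, z, w].
In Python, from plant import sensors, eyes, finish_job gives the robot as it stands.
- The arm moves only by the tool send_rows, never from a script. Its argument "rows" is text: rows parted by semicolons, each of 4 numbers parted by spaces: the shift along the tool's x, y, z normalised to -1 to 1, where 1 is 30 cm, then the turn about the tool's z normalised to -1 to 1, where 1 is 2 pi rad. A call has 1 to 10 rows; each row is the pose to reach, as a shift and turn from the pose commanded when the call began, along the tool's axes at that moment, turning the shorter way round; what a row does not reach only later rows make up. A row lasts 1/12 s, in which the tool goes at most 41.7 mm and 7.16 degrees, less where a joint would pass 70% of its speed; a pose out of reach is approached as far as the arm can. A call with a number of a shift or a turn outside -1 to 1 is refused whole. A call with a gripper value outside its range is refused whole. "jaw" is the closure, from -1 (fully open) to 1 (shut), set as the call begins (left out, the last holds). The fingers move at their own pace and stop on an object; "force" is the grip in N (left out, the last holds). Time passes only in rows, so rows that repeat a pose let the fingers close. It gives the time, the measured TCP pose, the force, the opening and the grip force at its end, in the units of the state.
- sensors.get_state(): the state, without advancing time (a new reading comes with each control period).
- eyes.snapshot(name): name is "scene" or "top" or "wrist"; returns (picture, depth): 384x512x3 uint8, red, green, blue; 384x512 float32, m along the optical axis (not along the pixel's ray), 0 where there is no reading.
- eyes.calibration(name): a dict with "fov_y" (degrees; the focal length in pixels is half the picture's height over the tangent of half this angle, whatever the lens; pixels are square), "cx", "cy" (the principal point, pixels), "world_from_camera" (4x4, takes a point from camera to world coordinates). Camera axes: x right, y down, z forward; pixel columns grow to the right and rows downward; lengths in m; the calibration is good to about 2 mm. A picture is of the moment at which its call begins: read the wrist's pose just before it. calibration takes no time and is no camera call; for the wrist camera it gives the pose at the moment of the call.
- finish_job(): hands the job in; it is judged then, once.
The state is a dict: "clock": time; "q": joint angles; "qd": joint speeds; "joint_torque": joint torques, N m; "tool_pos": TCP position; "eef_rot": TCP orientation; "contact_force": force on the tool from outside, world axes, zero at the start; "moment": the same for the moment, N m; "opening": opening from 0.0 (shut) to 1.0 (fully open); "finger_force": force on a finger pad.
Only numpy, scipy, OpenCV 4.12 (cv2) and the standard library are available. Lean on these libraries where they do the work, as an engineer would, in place of code of your own. Each camera call takes 0.05 s, during which the arm holds its last target. There are 200 camera calls.

TASK

Find out on the upright gauge pin which of the two aluminium roller sleeves is good: the good one slides all the way down to the base of the pin; set the misfit down in the empty white tray and let go of it. Take the good sleeve, once it has been down on the pin, to the grey clamping fixture and, holding it upright in the gripper, centred and on or just clear of the bed, press it against the sprung steel stop pad with a steady, moderate push that takes the pad about half way in (never to its end), so that I can do up the clamp screw. Finish while still holding and pressing it there, and leave everything else on the table where it is.

Things in the scene. Friction and masses are not known exactly. Their poses are not given: they have to be found in the camera images.
- sleeve_a: aluminium tube sleeve, upright: outer diameter 44, 34 mm tall, 0.12 kg. Origin: centre of its lower end, z along the bore. One of the two sleeves has a 17 mm bore and slides over the 14 mm gauge pin; the other has an 11 mm bore and stays on the pin's tip, about 34 mm too high; from outside they are alike.
- sleeve_b: aluminium tube sleeve, upright: outer diameter 44, 34 mm tall, 0.12 kg. Origin: centre of its lower end, z along the bore. One of the two sleeves has a 17 mm bore and slides over the 14 mm gauge pin; the other has an 11 mm bore and stays on the pin's tip, about 34 mm too high; from outside they are alike.
- gauge: fixed gauge: square dark steel base 50 x 50 x 10 mm with an upright steel pin of 14 mm diameter in its middle, pointed over the last 6 mm, tip 51 mm above the table. Origin: centre of the base's underside, z up the pin. A sleeve that fits rests on the base, its origin 10 mm above this origin.
- pin_tip (a point): centre of the gauge pin's tip, 51 mm above the table.
- tray: fixed empty white card tray, 130 (x) x 120 (y) x 28 mm high, walls and floor 4 mm. Origin: centre of its underside.
- fixture: fixed grey fixture. Its x axis is level, from screw end to sprung stop: the direction to press. Origin: on its centre line, at table height. Bed x -110 to +80 mm, 80 wide (y), top at z 12. Stop housing 60 wide, 57 high, front face at x +45. At x -98 a post 40 wide, 42 high, carrying the clamp screw (tip at x -75, knob back to x -139). Bed clear between.
- stop_pad: steel stop pad 32 mm wide, 28 high, on the fixture's centre line, facing its -x; slides to the fixture's +x on a 700 N/m spring without preload, travel 22 mm (half way = 11 mm = about 8 N). Origin: centre of its front face; at rest at fixture x = +5 mm, 30 mm above the table. Axes as the fixture's.
- wood_block_1: bystander, leave alone: wooden block 50 x 35 x 23 mm. Origin: centre of its underside.
- wood_block_2: bystander, leave alone: dark wooden block 70 x 28 x 23 mm. Origin: centre of its underside.
- wood_block_3: bystander, leave alone: pale wooden strip 120 x 18 x 18 mm. Origin: centre of its underside.
- solvent_bottle: bystander, leave alone: grey bottle, diameter 66, 190 mm tall. Origin: centre of its underside.
- ink_tin: bystander, leave alone: low steel tin, diameter 80, 55 mm tall. Origin: centre of its underside.
- wrench: bystander, leave alone: steel wrench lying flat. Origin: centre of its underside (at mid-length).
- screwdriver: bystander, leave alone: screwdriver lying flat. Origin: centre of its underside (at mid-length).
Not all that is in view belongs to the job. What is shaped like the tray but pink or turquoise is not meant.

How it is judged:
On the way, in this order (a step that is already met when the one before it is completed fails the run):
1. the sleeve that fits is all the way down on the gauge pin (horizontal distance between sleeve_b and gauge below 0.004 m and z of sleeve_b in the frame of gauge below 0.0135 m and angle between sleeve_b's own z axis and vertical below 0.1 rad), for 0.2 s.
2. the sleeve that fits is pressed against the stop pad with 4 to 12 N for half a second (contact force between sleeve_b and stop_pad between 4 and 12 N), for 0.5 s.
At the end, for the whole second after the job is handed in: The gripper still holds the good sleeve and presses it on the stop pad with a steady 4 to 12 N, upright within 0.15 rad, within 10 mm of the fixture's centre line and with its lower end no more than 10 mm above the bed; the misfit lies released in the tray (all of step 2 and contact force between the fingers and sleeve_b above 1 N and y of sleeve_b in the frame of fixture between -0.01 and 0.01 m and z of sleeve_b in the frame of fixture between 0.009 and 0.022 m and angle between sleeve_b's own z axis and vertical below 0.15 rad and linear speed of sleeve_b below 0.01 m/s and x of sleeve_a in the frame of tray between -0.055 and 0.055 m and y of sleeve_a in the frame of tray between -0.05 and 0.05 m and z of sleeve_a in the frame of tray below 0.03 m and contact force between the arm and sleeve_a below 0.5 N and linear speed of sleeve_a below 0.02 m/s); the arm keeps its last pose, push and grip.
It fails at once if the stop pad is driven to the end of its travel (x of stop_pad in the frame of fixture above 0.0265 m).
It fails at once if a bystander is moved by more than 30 mm (distance of any of wood_block_1, wood_block_2, wood_block_3, solvent_bottle, ink_tin, wrench, screwdriver from where it was at the start of the episode above 0.03 m).
It also fails if it takes over 72 s, if anything falls off the work surface, if the arm or the gripper's body presses on something with over 40 N, if the wrist force passes 120 N, or if a joint passes its speed limit or range.

## Working session

There is one attempt and no reset: what is moved stays moved. The work goes in short steps, Python scripts to look and compute and a tool call to move; the robot and the scene stay as the last step left them, time stands still between calls to the robot, and variables do not carry over. Pictures are saved under pics/ and viewed, at most 10 in all, crops included, and the job is handed in when it is done.

Besides the shell and the picture viewer there is one more tool, called after "Request:" as name(argument=value, ...) on one line, values as JSON. send_rows: Moves the arm, as the interface text tells. Scaled input: -1 to 1 covers 30 cm each way for a shift and 2 pi rad each way for a turn. Its arguments: {"type":"object","properties":{"rows":{"type":"string"},"jaw":{"type":"number"},"force":{"type":"number"}},"required":["rows"]}

```bash
mkdir -p pics; ls
python3 - <<'E'
from plant import sensors, eyes
import cv2,numpy as np
s=sensors.get_state(); print({k:np.round(v,3).tolist() for k,v in s.items()})
for n in ("scene","top"):
    p,d=eyes.snapshot(n); c=eyes.calibration(n); print(n,c)
    cv2.imwrite(f"pics/{n}0.png",p[:,:,::-1]); np.savez(f"pics/{n}0.npz",p=p,d=d,T=c["world_from_camera"],f=192/np.tan(np.radians(c["fov_y"]/2)),cx=c["cx"],cy=c["cy"])
a=cv2.imread("pics/top0.png"); cv2.imwrite("pics/top0b.png",cv2.resize(a,(800,600),interpolation=cv2.INTER_CUBIC))
E
```

```text
pics
{'clock': 0.0, 'q': [1.345, 0.69, -0.194, 1.566, 0.157, 0.902, -0.215], 'qd': [-0.002, -0.001, 0.001, 0.001, -0.001, 0.001, -0.001], 'joint_torque': [-0.0, -52.756, -1.267, -15.343, -0.053, 0.007, 0.0], 'tool_pos': [0.16, -0.603, 0.238], 'eef_rot': [0.992, 0.13, -0.0, -0.001], 'contact_force': [0.015, 0.149, -0.023], 'moment': [-0.016, 0.002, -0.062], 'finger_force': 0.0, 'opening': 1.002}
scene {'fov_y': 52.32556370781569, 'cx': 257.587723798974, 'cy': 190.67108442788606, 'world_from_camera': array([[ 0.08093276,  0.73646759, -0.67161401,  1.19012924],
       [ 0.9966917 , -0.05476018,  0.06005818, -0.0251353 ],
       [ 0.0074532 , -0.67425278, -0.73846302,  0.839095  ],
       [ 0.        ,  0.        ,  0.        ,  1.        ]])}
top {'fov_y': 53.71804448730927, 'cx': 252.34340324521085, 'cy': 190.83306159420272, 'world_from_camera': array([[-0.02588198, -0.99246458,  0.11976716,  0.38673727],
       [-0.99966018,  0.02532305, -0.00618664,  0.04752608],
       [ 0.00310715, -0.11988658, -0.99278273,  0.98442765],
       [ 0.        ,  0.        ,  0.        ,  1.        ]])}
```

View pics/top0b.png

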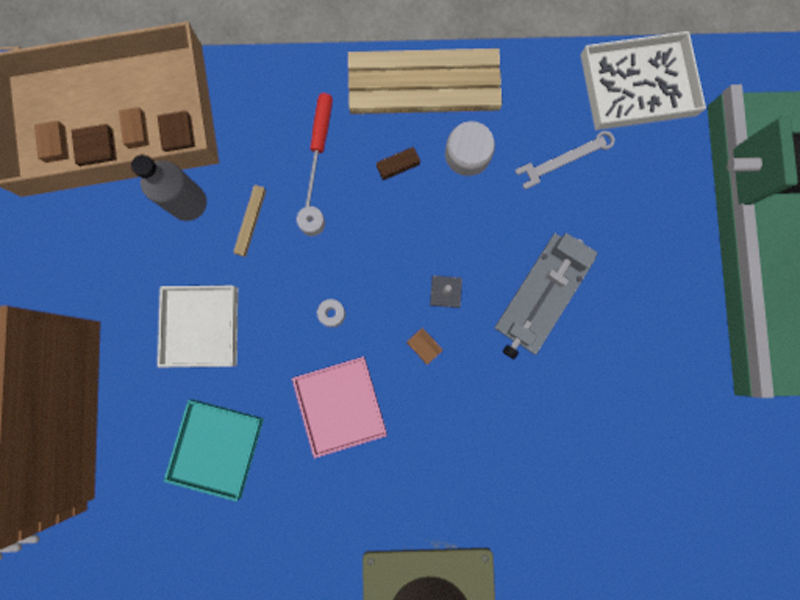

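View pics/scene0.png

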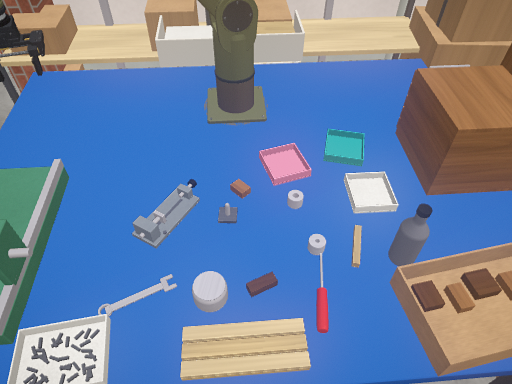

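The top view (800 px scale) shows these candidates:
- **Sleeves:** two metal rings at (330,312) and (310,219). The second touches the screwdriver tip.
- **Round but not sleeves:** ink tin at (470,147) and bottle at (180,190).
- **Trays:** the empty white one at (198,326) is the target. Not meant are the white box of screws (643,80), the pink (340,407) and the turquoise (213,450).
- **Gauge and fixture:** gauge at (446,290); fixture at (547,293), with the knob at (511,352) and the stop housing near (573,248).

Next I measure them and take a close crop.

```bash
cat > h.py <<'E'
import numpy as np,cv2
def load(n):
    z=np.load(f"pics/{n}.npz"); return z['p'],z['d'],z['T'],float(z['f']),float(z['cx']),float(z['cy'])
def ray(uv,z,T,f,cx,cy):
    uv=np.atleast_2d(uv).astype(float); r=np.c_[(uv[:,0]-cx)/f,(uv[:,1]-cy)/f,np.ones(len(uv))]@T[:3,:3].T
    return T[:3,3]+r*((z-T[2,3])/r[:,2])[:,None]
def cloud(d,T,f,cx,cy):
    v,u=np.mgrid[:d.shape[0],:d.shape[1]]
    return np.dstack([(u-cx)/f*d,(v-cy)/f*d,d])@T[:3,:3].T+T[:3,3]
def nonblue(p):
    h=cv2.cvtColor(p,cv2.COLOR_RGB2HSV); return (~((h[...,0]>100)&(h[...,0]<130)&(h[...,1]>120))).astype(np.uint8)
E
python3 - <<'E'
from h import *
np.set_printoptions(precision=4,suppress=True)
for n in ("top0","scene0"):
    p,d,*c=load(n); X=cloud(d,*c); m=nonblue(p)
    b=X[(m==0)&(d>0)]; print(n,"table z med,std",np.median(b[:,2]),b[:,2].std())
    k,l,st,ce=cv2.connectedComponentsWithStats(m,connectivity=4)
    for i in range(1,k):
        if 25<st[i,4]<9000:
            q=X[(l==i)&(d>0)]; print(i,ce[i],st[i,4],"cent",np.median(q,0),"zmax",np.percentile(q[:,2],98),"at tbl",cv2.minAreaRect(ray(np.argwhere(l==i)[:,::-1],0.0,*c)[:,:2].astype(np.float32)) )
p=load("top0")[0]; q=load("scene0")[0]
a=cv2.resize(p[120:240,180:400],(800,436),interpolation=cv2.INTER_CUBIC)
cv2.imwrite("pics/crop1.png",a[:,:,::-1])
E
```

```text
top0 table z med,std 0.002162552545115215 0.0030796144050268598
2 [271.1602  51.3838] 3940 cent [ 0.8754 -0.0186  0.0254] zmax 0.029420699614540677 at tbl ((0.888984739780426, -0.020271167159080505), (0.11634849011898041, 0.2685237228870392), 0.02504049986600876)
4 [201.8988 105.6439] 761 cent [0.7602 0.167  0.0255] zmax 0.038624646210800376 at tbl ((0.7448263168334961, 0.17430850863456726), (0.04861152172088623, 0.25454485416412354), 85.70211791992188)
5 [300.304  94.478] 885 cent [ 0.7434 -0.0876  0.056 ] zmax 0.059885826418800886 at tbl ((0.7643221020698547, -0.09457555413246155), (0.08220001310110092, 0.0989481583237648), 66.4553451538086)
6 [360.8495 101.3431] 545 cent [ 0.7377 -0.2523  0.0085] zmax 0.012697356715349455 at tbl ((0.7421150207519531, -0.2619718313217163), (0.04017491638660431, 0.18224409222602844), 23.19972038269043)
7 [254.4863 103.9453] 329 cent [0.7322 0.0308 0.0245] zmax 0.028095133688228635 at tbl ((0.7407314777374268, 0.029539458453655243), (0.03349122777581215, 0.07318506389856339), 22.551963806152344)
8 [159.3168 140.8818] 423 cent [0.6403 0.2808 0.0194] z
[... 4222 characters left out ...]
274163365364075, 0.028421886265277863), (0.038678109645843506, 0.07514829933643341), 22.518451690673828)
18 [ 70.4465 346.6046] 6710 cent [ 0.852  -0.3864  0.0062] zmax 0.03139583363055225 at tbl ((0.8333648443222046, -0.32855236530303955), (0.190225750207901, 0.3695768415927887), 19.414213180541992)
19 [243.7619 348.8076] 6803 cent [ 0.8872 -0.0233  0.0241] zmax 0.02732288247991629 at tbl ((0.8745020627975464, -0.021122857928276062), (0.11342284083366394, 0.2690404951572418), 0.01385351363569498)
20 [476.2811 380.3931] 491 cent [ 0.7902  0.7501 -0.7478] zmax -0.03104756194024464 at tbl ((0.9727334380149841, 0.4141416847705841), (0.20678621530532837, 0.015258667059242725), 85.48922729492188)
```

View pics/crop1.png

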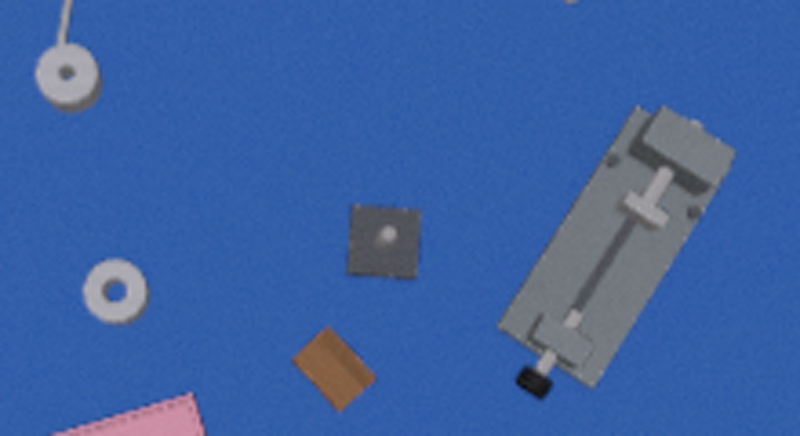

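The crop shows the near ring at (115,291) with the clearly larger bore, so I will try it first. The far ring at (66,73) has a small bore, the gauge is at (385,240), and the fixture runs from the knob (535,380) to the stop at (690,140). I refine the positions next.

```bash
cat >> h.py <<'E'
def tool(x=None,y=None,z=None,yaw=None):
    "world target -> normalised shift/turn from present pose (yaw of tool x axis, deg)"
    from plant import sensors
    from scipy.spatial.transform import Rotation as R
    s=sensors.get_state(); t=np.array(s['tool_pos']); r=R.from_quat(s['eef_rot']); M=r.as_matrix()
    g=np.array([t[i] if v is None else v for i,v in enumerate((x,y,z))])
    y0=np.degrees(np.arctan2(M[1,0],M[0,0])); dy=0 if yaw is None else (y0-yaw+180)%360-180
    print("clk %.2f"%s['clock'],"tcp",t.round(4),"yaw %.2f"%y0,"tilt",M[:2,2].round(4),"F",np.round(s['contact_force'],2),"shift",(M.T@(g-t)/0.3).round(4),"turn %.4f"%(dy/360))
E
python3 - <<'E'
from h import *
np.set_printoptions(precision=4,suppress=True)
for n in ("top0","scene0"):
    p,d,*c=load(n); X=cloud(d,*c); m=nonblue(p); g=p.astype(int).sum(2)/3
    zo=0.002 if n=="top0" else 0
    for nm,(x,y),h,w in (("near",(.483,.146),.034,.045),("far",(.63,.19),.034,.06)):
        k=(np.hypot(X[...,0]-x,X[...,1]-y)<w)&(abs(X[...,2]-zo-h)<.006)&(m>0)
        uv=np.argwhere(k)[:,::-1]; P=ray(uv,h,*c)[:,:2].astype(np.float32)
        print(n,nm,len(uv),"circle",cv2.minEnclosingCircle(P),"mean",P.mean(0))
    k=(np.hypot(X[...,0]-.515,X[...,1]+.045)<.03)&(X[...,2]-zo>.04); print("pin",ray(np.argwhere(k)[:,::-1],.048,*c)[:,:2].mean(0),k.sum())
    k=(np.hypot(X[...,0]-.515,X[...,1]+.045)<.05)&(X[...,2]-zo<.018)&(m>0); print("base",cv2.minAreaRect(ray(np.argwhere(k)[:,::-1],.01,*c)[:,:2].astype(np.float32)))
    q=(np.hypot(X[...,0]-.505,X[...,1]+.208)<.16)&(m>0)
    k=q&(abs(X[...,2]-zo-.012)<.006); P=ray(np.argwhere(k)[:,::-1],.012,*c)[:,:2].astype(np.float32); print("bed",cv2.minAreaRect(P))
    k=q&(X[...,2]-zo>.05);P=ray(np.argwhere(k)[:,::-1],.057,*c)[:,:2].astype(np.float32); print("housing",cv2.minAreaRect(P),P.mean(0))
    k=(np.hypot(X[...,0]-.467,X[...,1]-.367)<.1)&(m>0)&(X[...,2]-zo<.04);P=ray(np.argwhere(k)[:,::-1],.028,*c)[:,:2].astype(np.float32); print("tray",cv2.minAreaRect(P))
    k=(abs(X[...,0]-.70)<.02)&(abs(X[...,1]-.18)<.05)&(m>0); print("driver", k.sum(), X[k].mean(0) if k.any() else 0)
from h import tool
tool(.42,-.3,.239,0)
E
```

```text
top0 near 205 circle ((0.482461154460907, 0.14522050321102142), 0.022165345028042793) mean [0.4828 0.1455]
top0 far 211 circle ((0.6373821496963501, 0.176566019654274), 0.022431105375289917) mean [0.637  0.1773]
pin [ 0.5147 -0.0439] 26
base ((0.5144659280776978, -0.044082965701818466), (0.04993448406457901, 0.05000993236899376), 84.0920181274414)
bed ((0.5341964364051819, -0.16246826946735382), (0.1856561154127121, 0.1991661936044693), 55.231117248535156)
housing ((0.5689842104911804, -0.2501804828643799), (0.06025288999080658, 0.0318521112203598), 54.95481491088867) [ 0.5692 -0.2503]
tray ((0.46596935391426086, 0.36128437519073486), (0.13001231849193573, 0.13201676309108734), 89.8438949584961)
driver 45 [0.7002 0.1786 0.0145]
scene0 near 143 circle ((0.4859377443790436, 0.1417936533689499), 0.025066841393709183) mean [0.4842 0.1418]
scene0 far 206 circle ((0.6387023329734802, 0.17451409995555878), 0.022952381521463394) mean [0.6385 0.1743]
pin [ 0.5175 -0.0462] 23
base ((0.5100412368774414, -0.04734674096107483), (0.048724465072155, 0.06753937155008316), 87.48999786376953)
bed ((0.5364364981651306, -0.16532886028289795), (0.1877312809228897, 0.19979523122310638), 54.83957290649414)
housing ((0.5619877576828003, -0.16453886032104492), (0.059413302689790726, 0.23547635972499847), 6.206785202026367) [ 0.5713 -0.2514]
tray ((0.4771864414215088, 0.35583290457725525), (0.13229864835739136, 0.15444894134998322), 89.29688262939453)
driver 40 [0.6996 0.1755 0.0136]
clk 0.10 tcp [ 0.1604 -0.6035  0.238 ] yaw 14.89 tilt [-0.0005  0.0015] F [-0.72  0.35 -0.02] shift [ 1.0963 -0.7552 -0.0022] turn 0.0414
```

Request:
send_rows(rows="0.9 -0.7 0 0.02;0.9 -0.7 0 0.04;0.9 -0.7 0 0.0414;0.9 -0.7 0 0.0414;0.9 -0.7 0 0.0414;0.9 -0.7 0 0.0414;0.9 -0.7 0 0.0414;0.9 -0.7 0 0.0414;0.9 -0.7 0 0.0414;0.9 -0.7 0 0.0414", jaw=-1, force=20)

```text
clock: 0.93
tool_pos: [0.3702, -0.3281, 0.2386]
eef_rot: [1.0, 0.004, 0.0, -0.001]
contact_force: [0.1, -0.8, 0.2]
opening: 1.0
finger_force: 0.0
```

Run:
```python
from h import *
tool(.51,-.044,.24,0)
```

```text
clk 0.93 tcp [ 0.3702 -0.3281  0.2386] yaw 0.44 tilt [0.0009 0.0018] F [ 0.08 -0.85  0.21] shift [ 0.4733 -0.9435 -0.0025] turn 0.0012
```

Request:
send_rows(rows="0.39 -0.943 0 0;0.39 -0.943 0 0;0.39 -0.943 0 0;0.39 -0.943 0 0;0.39 -0.943 0 0;0.39 -0.943 0 0;0.39 -0.943 0 0;0.39 -0.943 0 0;0.39 -0.943 0 0;0.39 -0.943 0 0")

```text
clock: 1.77
tool_pos: [0.4845, -0.0503, 0.2385]
eef_rot: [1.0, -0.0, -0.0, 0.001]
contact_force: [-0.5, -1.0, -0.5]
opening: 0.997
finger_force: 0.0
```

```bash
cat >> h.py <<'E'
def wrist(n):
    from plant import eyes
    c=eyes.calibration("wrist"); p,d=eyes.snapshot("wrist"); cv2.imwrite(f"pics/{n}.png",p[:,:,::-1])
    np.savez(f"pics/{n}.npz",p=p,d=d,T=c["world_from_camera"],f=192/np.tan(np.radians(c["fov_y"]/2)),cx=c["cx"],cy=c["cy"])
E
python3 - <<'E'
from h import *
wrist("w1"); c=load("w1")[2:]; print(np.round(c[0],3),c[1:]); 
print(ray([[0,0],[511,383]],.03,*c)); tool()
E
```

```text
[[-0.    -0.951 -0.309  0.565]
 [-1.     0.001 -0.002 -0.05 ]
 [ 0.002  0.309 -0.951  0.384]
 [ 0.     0.     0.     1.   ]] (320.425172268402, 255.62631285618951, 188.41540402903323)
[[ 0.64328696  0.19835056  0.03      ]
 [ 0.15385182 -0.41987073  0.03      ]]
clk 1.82 tcp [ 0.4839 -0.0515  0.2385] yaw -0.20 tilt [-0.0012 -0.0018] F [-1.5   0.3   0.08] shift [0. 0. 0.] turn 0.0000
```

View pics/w1.png

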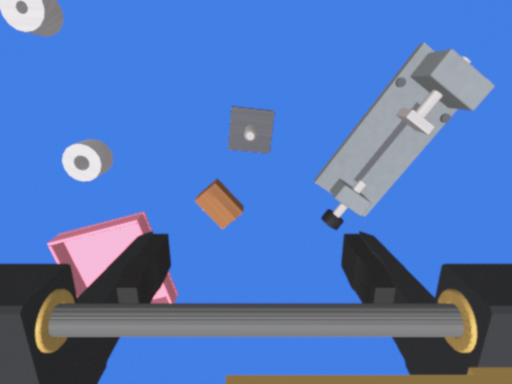

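The wrist view shows the near sleeve at (82,161), the far sleeve at (22,8), the gauge pin at (250,133) and the whole fixture from the knob (332,219) to the pad (420,118). I measure from this view.

```bash
cat > meas.py <<'E'
import sys
from h import *
np.set_printoptions(precision=4,suppress=True)
p,d,*c=load(sys.argv[1]); X=cloud(d,*c); m=nonblue(p); zo=np.median(X[(m==0)&(d>0)][:,2]); print("zo",zo)
Z=X[...,2]-zo
def pts(x,y,w,lo,hi,h):
    k=(np.hypot(X[...,0]-x,X[...,1]-y)<w)&(Z>lo)&(Z<hi)&(m>0); k[235:]=0
    u=np.argwhere(k)[:,::-1]; return ray(u,h,*c)[:,:2].astype(np.float32) if len(u)>5 else np.zeros((6,2),np.float32)
for nm,x,y in (("near",.484,.144),("far",.638,.176)):
    P=pts(x,y,.05,.029,.039,.034); print(nm,len(P),cv2.minEnclosingCircle(P),P.mean(0))
P=pts(.515,-.045,.05,.04,.06,.048); print("pin",P.mean(0),len(P))
P=pts(.515,-.045,.05,.004,.018,.01); print("base",cv2.minAreaRect(P))
P=pts(.52,-.215,.13,.006,.018,.012);print("bed",cv2.minAreaRect(P))
P=pts(.57,-.25,.06,.052,.062,.057);r=cv2.minAreaRect(P);print("housing",r,P.mean(0),cv2.boxPoints(r).tolist())
P=pts(.524,-.22,.035,.037,.05,.044);r=cv2.minAreaRect(P);print("pad top",r,P.mean(0),cv2.boxPoints(r).tolist())
P=pts(.44,-.16,.04,.036,.048,.042);print("post",cv2.minAreaRect(P))
E
python3 meas.py w1
```

```text
zo -0.0008314713593456369
near 1055 ((0.4821992516517639, 0.14311663806438446), 0.02267386205494404) [0.4829 0.1434]
far 1190 ((0.6347012519836426, 0.17468702793121338), 0.022854259237647057) [0.63   0.1748]
pin [ 0.5151 -0.0444] 141
base ((0.5148894786834717, -0.04435180127620697), (0.04945790395140648, 0.049919046461582184), 83.90747833251953)
bed ((0.507646381855011, -0.20759868621826172), (0.08331181108951569, 0.1891242116689682), 55.47283172607422)
housing ((0.5685635209083557, -0.24864733219146729), (0.061171844601631165, 0.031161583960056305), 55.36046600341797) [ 0.5692 -0.2485] [[0.5383591651916504, -0.26495543122291565], [0.5639971494674683, -0.28266802430152893], [0.598767876625061, -0.23233923316001892], [0.5731298923492432, -0.21462664008140564]]
pad top ((0.5318395495414734, -0.2199876308441162), (0.03424256667494774, 0.030314140021800995), 7.737818717956543) [ 0.5285 -0.2206] [[0.5128334164619446, -0.20727378129959106], [0.5169149041175842, -0.23731189966201782], [0.5508456826210022, -0.23270148038864136], [0.5467641949653625, -0.2026633620262146]]
post ((0.4285193383693695, -0.15145516395568848), (0.04170072078704834, 0.04946083202958107), 55.40475082397461)
```

Run:
```python
from h import *
tool(.4824,.1432,.07,0)
```

```text
clk 1.82 tcp [ 0.4839 -0.0515  0.2385] yaw -0.20 tilt [-0.0012 -0.0018] F [-1.5   0.3   0.08] shift [-0.0067 -0.65    0.5604] turn -0.0006
```

Request:
send_rows(rows="-0.006 -0.65 0.15 0;-0.006 -0.65 0.15 0;-0.006 -0.65 0.3 0;-0.006 -0.65 0.4 0;-0.006 -0.65 0.5 0;-0.006 -0.65 0.56 0;-0.006 -0.65 0.56 0;-0.006 -0.65 0.56 0;-0.006 -0.65 0.56 0;-0.006 -0.65 0.56 0")

```text
clock: 2.65
tool_pos: [0.484, 0.1432, 0.0719]
eef_rot: [1.0, -0.002, 0.001, 0.001]
contact_force: [0.2, -0.7, 0.5]
opening: 0.997
finger_force: 0.0
```

Run:
```python
from h import *
wrist("w2"); tool(.4824,.1432,.007,0)
p,d,*c=load("w2"); X=cloud(d,*c); m=nonblue(p)
k=(np.hypot(X[...,0]-.4824,X[...,1]-.1432)<.04)&(abs(X[...,2]-.034)<.006)&(m>0)
P=ray(np.argwhere(k)[:,::-1],.034,*c)[:,:2].astype(np.float32); print(len(P),cv2.minEnclosingCircle(P),P.mean(0))
```

```text
clk 2.70 tcp [0.4843 0.1436 0.0724] yaw -0.24 tilt [ 0.0027 -0.0008] F [-0.35 -0.34 -0.17] shift [-0.007   0.0011  0.218 ] turn -0.0007
3068 ((0.4836563766002655, 0.1455838978290558), 0.022405432537198067) [0.48396304 0.14544694]
```

View pics/w2.png

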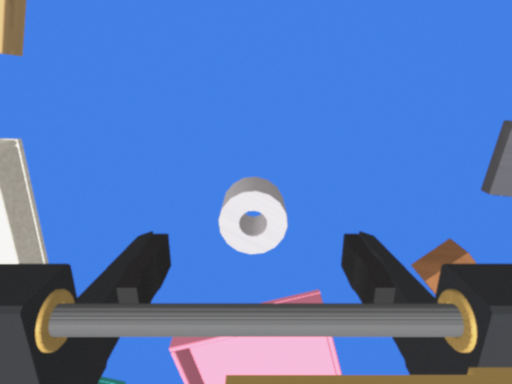

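The sleeve is centred between the fingers at (253,220), and its bore is about 0.4 of the outer diameter. I descend and grip.

Request:
send_rows(rows="-0.002 -0.006 0.1 0;-0.002 -0.006 0.18 0;-0.002 -0.006 0.218 0;-0.002 -0.006 0.218 0;-0.002 -0.006 0.218 0")

```text
clock: 3.12
tool_pos: [0.4829, 0.147, 0.0063]
eef_rot: [1.0, -0.001, 0.0, 0.0]
contact_force: [0.3, -0.3, 0.4]
opening: 1.001
finger_force: 0.0
```

Request:
send_rows(rows="0 0 0 0;0 0 0 0;0 0 0 0;0 0 0 0;0 0 0 0;0 0 0 0;0 0 0 0;0 0 0 0", jaw=1, force=20)

```text
clock: 3.78
tool_pos: [0.4823, 0.1476, 0.0054]
eef_rot: [1.0, -0.0, 0.0, 0.0]
contact_force: [0.1, -0.3, 2.8]
opening: 0.491
finger_force: 20.0
```

Request:
send_rows(rows="0 0 -0.1 0;0 0 -0.2 0;0 0 -0.3 0;0 0 -0.3 0;0 0 -0.3 0")

```text
clock: 4.2
tool_pos: [0.4832, 0.1483, 0.0964]
eef_rot: [1.0, -0.0, 0.001, -0.001]
contact_force: [0.4, -0.3, -2.1]
opening: 0.488
finger_force: 20.0
```

```bash
cat > held.py <<'E'
import sys
from h import *
from plant import sensors
from scipy.spatial.transform import Rotation as R
s=sensors.get_state(); t=np.array(s['tool_pos']); M=R.from_quat(s['eef_rot']).as_matrix()
wrist(sys.argv[1]); p,d,*c=load(sys.argv[1]); X=cloud(d,*c); Q=(X-t)@M   # tool frame
g=cv2.cvtColor(p,cv2.COLOR_RGB2HSV)
k=(np.hypot(Q[...,0],Q[...,1])<.03)&(g[...,1]<60)&(g[...,2]>140)&(Q[...,2]<0)
print("n",k.sum(),"top z tool",np.percentile(Q[k][:,2],[2,20,50]).round(4))
h=np.percentile(Q[k][:,2],15); k&=abs(Q[...,2]-h)<.004
zt=t[2]-h; P=(np.c_[ray(np.argwhere(k)[:,::-1],zt,*c)]-t)@M
print("held centre tool",cv2.minEnclosingCircle(P[:,:2].astype(np.float32)),"opening mm",s['opening']*88,"ff",s['finger_force'])
E
python3 held.py w3; python3 -c "
from h import *
tool(.515,-.0444,.11,0)"
```

```text
n 6229 top z tool [-0.0287 -0.0279 -0.0273]
held centre tool ((0.0015119473682716489, -0.00033092114608734846), 0.021939873695373535) opening mm 42.980254373224874 ff 19.999657084263163
clk 4.25 tcp [0.4822 0.1481 0.0952] yaw -0.01 tilt [0.0003 0.0002] F [-0.15  0.2  -2.21] shift [ 0.1093  0.6415 -0.0493] turn -0.0000
```

Request:
send_rows(rows="0.104 0.642 0 0;0.104 0.642 0 0;0.104 0.642 0 0;0.104 0.642 0 0;0.104 0.642 0 0;0.104 0.642 0 0;0.104 0.642 0 0;0.104 0.642 0 0")

```text
clock: 4.92
tool_pos: [0.5125, -0.0437, 0.094]
eef_rot: [1.0, 0.0, -0.001, -0.001]
contact_force: [-0.1, -0.4, -1.9]
opening: 0.494
finger_force: 20.0
```

```bash
python3 held.py w4
python3 - <<'E'
from h import *
tool(.5135,-.0444,.07,0)
from plant import eyes,sensors
# pin vs sleeve as seen by top and wrist cams
p,d,*c=load("w4"); X=cloud(d,*c); m=nonblue(p)
k=(np.hypot(X[...,0]-.515,X[...,1]+.044)<.05)&(X[...,2]<.02)&(m>0); k[230:]=0; P=ray(np.argwhere(k)[:,::-1],.01,*c)[:,:2].astype(np.float32); print("base visible",len(P),cv2.minAreaRect(P) if len(P)>5 else 0)
for n in("top","scene"):
    p,d=eyes.snapshot(n); C=eyes.calibration(n); f=192/np.tan(np.radians(C["fov_y"]/2)); print(n)
E
```

```text
n 7416 top z tool [-0.0813 -0.028  -0.0273]
held centre tool ((0.0015515878330916166, -0.0003912601969204843), 0.02195923961699009) opening mm 43.485390214868275 ff 19.999858051305637
clk 4.97 tcp [ 0.5126 -0.0429  0.0942] yaw 0.11 tilt [-0.0023  0.0014] F [-0.24  1.34 -0.77] shift [0.0031 0.0052 0.0808] turn 0.0003
base visible 3211 ((0.5148252248764038, -0.04359327256679535), (0.05392305552959442, 0.055221036076545715), 89.05890655517578)
top
scene
```

View pics/w4.png

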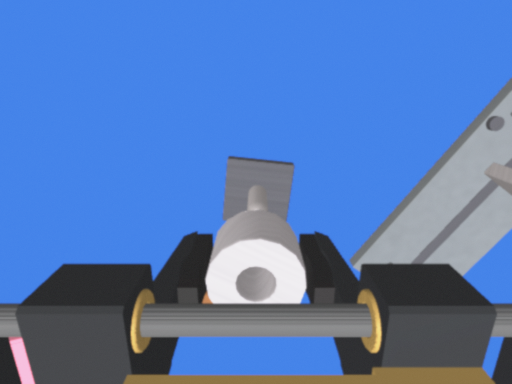

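The sleeve is held over the pin, with the pin at column 257 and the bore at column 256. I lower it slowly.

Request:
send_rows(rows="0.003 0.004 0.05 0;0.003 0.004 0.08 0;0.003 0.004 0.1 0;0.003 0.004 0.115 0;0.003 0.004 0.13 0;0.003 0.004 0.145 0;0.003 0.004 0.16 0;0.003 0.004 0.16 0")

```text
clock: 5.73
tool_pos: [0.514, -0.0458, 0.0466]
eef_rot: [1.0, -0.0, -0.0, 0.0]
contact_force: [0.6, 0.1, -2.1]
opening: 0.495
finger_force: 20.0
```

```bash
python3 held.py w5; python3 -c "
from h import *
tool(.5135,-.0444,.015,0)"
```

```text
n 7767 top z tool [-0.0813 -0.0281 -0.0273]
held centre tool ((0.0016501514473930001, -0.0003189990820828825), 0.021835263818502426) opening mm 43.58953623461978 ff 19.999630221136613
clk 5.78 tcp [ 0.5141 -0.0459  0.047 ] yaw -0.02 tilt [-0.0006 -0.0001] F [ 0.92  0.76 -1.22] shift [-0.0021 -0.0049  0.1067] turn -0.0001
```

The sleeve's lower end is about 10 mm below the tip with no resistance, so it fits. I take it down to the base.

Request:
send_rows(rows="0 -0.002 0.025 0;0 -0.002 0.05 0;0 -0.002 0.075 0;0 -0.002 0.09 0;0 -0.002 0.1 0;0 -0.002 0.102 0;0 -0.002 0.102 0;0 -0.002 0.102 0;0 -0.002 0.102 0;0 -0.002 0.102 0")

```text
clock: 6.62
tool_pos: [0.5146, -0.0453, 0.017]
eef_rot: [1.0, -0.0, 0.0, 0.0]
contact_force: [-0.0, 0.1, -1.3]
opening: 0.493
finger_force: 20.0
```

```bash
python3 held.py w6; python3 -c "
from h import *
tool(.514,-.045,.015,0)"
```

```text
n 7733 top z tool [-0.0812 -0.0285 -0.0275]
held centre tool ((0.0022966833785176277, -0.0003486609784886241), 0.02127360738813877) opening mm 43.36418565493284 ff 19.99970374046825
clk 6.67 tcp [ 0.5146 -0.0453  0.017 ] yaw -0.02 tilt [ 0.0006 -0.0001] F [ 0.42  0.68 -2.2 ] shift [-0.0019 -0.001   0.0066] turn -0.0001
```

Request:
send_rows(rows="0 0 0.004 0;0 0 0.004 0;0 0 0.004 0;0 0 0.004 0;0 0 0.004 0;0 0 0.004 0", jaw=-0.5)

```text
clock: 7.17
tool_pos: [0.5144, -0.0453, 0.0155]
eef_rot: [1.0, -0.0, 0.0, 0.0]
contact_force: [0.5, -1.0, -0.1]
opening: 0.748
finger_force: 0.0
```

Request:
send_rows(rows="0 0 -0.1 0;0 0 -0.2 0;0 0 -0.3 0;0 0 -0.4 0;0 0 -0.4 0;0 0 -0.4 0", jaw=-1)

```text
clock: 7.67
tool_pos: [0.5154, -0.0454, 0.137]
eef_rot: [1.0, -0.0, 0.002, 0.0]
contact_force: [-0.4, 0.0, -0.3]
opening: 0.999
finger_force: 0.0
```

Run:
```python
from h import *
wrist("w7"); p,d,*c=load("w7"); X=cloud(d,*c); g=cv2.cvtColor(p,cv2.COLOR_RGB2HSV)
k=(np.hypot(X[...,0]-.515,X[...,1]+.044)<.04)&(X[...,2]>.033)&(X[...,2]<.09)&(g[...,1]<60)&(g[...,2]>140); k[260:]=0
print("sleeve top z",np.percentile(X[k][:,2],[50,80,95]).round(4)); k&=abs(X[...,2]-.044)<.004
P=ray(np.argwhere(k)[:,::-1],.044,*c)[:,:2].astype(np.float32); print(cv2.minEnclosingCircle(P))
tool(.612,.175,.13,0)
```

```text
sleeve top z [0.0431 0.0438 0.0484]
((0.5149697661399841, -0.04519818723201752), 0.021998727694153786)
clk 7.72 tcp [ 0.5144 -0.0454  0.1357] yaw -0.03 tilt [ 0.0008 -0.0001] F [ 0.88 -0.41  0.26] shift [ 0.325  -0.7347  0.0193] turn -0.0001
```

The sleeve top is at 44 mm, so it is seated and is the good one. Now the misfit.

Request:
send_rows(rows="0.4 -0.735 0 0;0.4 -0.735 0 0;0.4 -0.735 0 0;0.4 -0.735 0 0;0.4 -0.735 0 0;0.4 -0.735 0 0;0.4 -0.735 0.1 0;0.4 -0.735 0.15 0;0.4 -0.735 0.2 0;0.4 -0.735 0.2 0")

```text
clock: 8.55
tool_pos: [0.6307, 0.1744, 0.07]
eef_rot: [1.0, 0.0, -0.005, 0.002]
contact_force: [-0.5, -1.3, 0.2]
opening: 1.0
finger_force: 0.0
```

Run:
```python
from h import *
wrist("w8"); p,d,*c=load("w8"); X=cloud(d,*c); m=nonblue(p)
k=(np.hypot(X[...,0]-.636,X[...,1]-.1755)<.04)&(abs(X[...,2]-.034)<.006)&(m>0)
P=ray(np.argwhere(k)[:,::-1],.034,*c)[:,:2].astype(np.float32); o=cv2.minEnclosingCircle(P);print(len(P),o)
tool(o[0][0],o[0][1],.007,0)
```

```text
3523 ((0.6383811831474304, 0.17715831100940704), 0.022256650030612946)
clk 8.60 tcp [0.6319 0.1745 0.072 ] yaw 0.00 tilt [-0.0065 -0.0025] F [-0.71 -0.24  0.12] shift [ 0.0231 -0.0095  0.2165] turn 0.0000
```

View pics/w8.png

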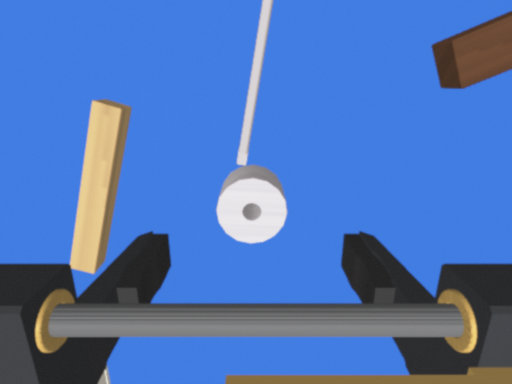

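The misfit is centred at (252,210) with a small bore; the screwdriver tip is just beyond it at (242,158). I grasp it.

Request:
send_rows(rows="0.016 -0.008 0.1 0;0.016 -0.008 0.18 0;0.016 -0.008 0.216 0;0.016 -0.008 0.216 0;0.016 -0.008 0.216 0")

```text
clock: 9.02
tool_pos: [0.6392, 0.1773, 0.0109]
eef_rot: [1.0, -0.0, -0.0, 0.0]
contact_force: [-0.2, -1.0, -0.7]
opening: 1.001
finger_force: 0.0
```

Request:
send_rows(rows="0 0 0 0;0 0 0 0;0 0 0 0;0 0 0 0;0 0 0 0;0 0 0 0;0 0 0 0;0 0 0 0", jaw=1)

```text
clock: 9.68
tool_pos: [0.6393, 0.1775, 0.0109]
eef_rot: [1.0, -0.0, 0.0, 0.0]
contact_force: [-0.4, -0.3, 2.1]
opening: 0.5
finger_force: 20.0
```

Request:
send_rows(rows="0 0 -0.1 0;0 0 -0.2 0;0 0 -0.3 0;0 0 -0.4 0;0 0 -0.4 0;0 0 -0.4 0")

```text
clock: 10.18
tool_pos: [0.6403, 0.1779, 0.1324]
eef_rot: [1.0, -0.0, 0.002, -0.001]
contact_force: [-0.3, -0.4, -1.7]
opening: 0.493
finger_force: 20.0
```

```bash
python3 held.py w9; python3 -c "
from h import *
tool(.466,.364,.125,0)"
```

```text
n 6620 top z tool [-0.0807 -0.0226 -0.022 ]
held centre tool ((-0.000357427925337106, -0.0004534281324595213), 0.021811336278915405) opening mm 43.3414484044752 ff 19.999934505394776
clk 10.23 tcp [0.6389 0.1775 0.1306] yaw -0.02 tilt [-0.0003 -0.0001] F [-0.93 -0.19 -2.14] shift [-0.5764 -0.6214  0.0188] turn -0.0000
```

Request:
send_rows(rows="-0.576 -0.615 0 0;-0.576 -0.615 0 0;-0.576 -0.615 0 0;-0.576 -0.615 0 0;-0.576 -0.615 0 0;-0.576 -0.615 0 0;-0.576 -0.615 0.06 0;-0.576 -0.615 0.12 0;-0.576 -0.615 0.12 0;-0.576 -0.615 0.12 0")

```text
clock: 11.07
tool_pos: [0.4652, 0.3606, 0.0927]
eef_rot: [1.0, -0.0, -0.002, 0.002]
contact_force: [1.0, 0.1, -1.1]
opening: 0.496
finger_force: 20.0
```

Run:
```python
from h import *
wrist("w10"); tool(.466,.362,.017,0)
```

```text
clk 11.12 tcp [0.4664 0.3609 0.0938] yaw -0.08 tilt [-0.0014 -0.0023] F [ 0.35 -0.57 -1.22] shift [-0.001  -0.0043  0.2559] turn -0.0002
```

View pics/w10.png

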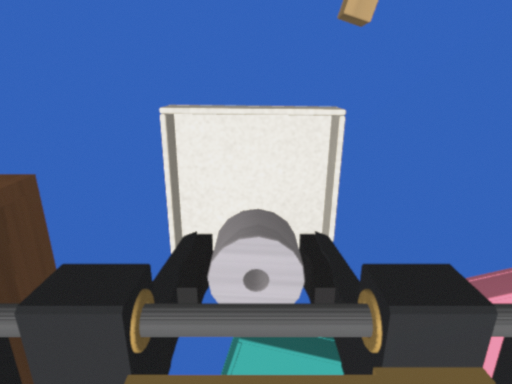

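The misfit is over the white tray, whose walls are at columns 165 and 342 with the sleeve at 256. I lower it and open part way so the fingers stay clear of the walls.

Request:
send_rows(rows="0 0 0.08 0;0 0 0.16 0;0 0 0.21 0;0 0 0.24 0;0 0 0.252 0;0 0 0.252 0;0 0 0.252 0")

```text
clock: 11.7
tool_pos: [0.4673, 0.3623, 0.0199]
eef_rot: [1.0, -0.0, 0.001, -0.0]
contact_force: [-1.1, 0.6, -1.4]
opening: 0.497
finger_force: 20.0
```

Request:
send_rows(rows="0 0 0 0;0 0 0 0;0 0 0 0;0 0 0 0", jaw=-0.32)

```text
clock: 12.03
tool_pos: [0.4668, 0.3624, 0.0197]
eef_rot: [1.0, -0.0, 0.0, -0.0]
contact_force: [-0.0, 0.4, 0.4]
opening: 0.66
finger_force: 0.0
```

Request:
send_rows(rows="0 0 -0.07 0;0 0 -0.2 0;0 0 -0.3 0;0 0 -0.4 0;0 0 -0.5 0;0 0 -0.5 0;0 0 -0.5 0")

```text
clock: 12.62
tool_pos: [0.4674, 0.3629, 0.171]
eef_rot: [1.0, -0.0, 0.002, -0.001]
contact_force: [-0.6, -0.4, -0.5]
opening: 0.659
finger_force: 0.0
```

Run:
```python
from h import *
wrist("w11"); p,d,*c=load("w11"); X=cloud(d,*c); 
k=(np.hypot(X[...,0]-.466,X[...,1]-.362)<.05)&(abs(X[...,2]-.038)<.005); k[235:]=0
P=ray(np.argwhere(k)[:,::-1],.038,*c)[:,:2].astype(np.float32); print("misfit",len(P),cv2.minEnclosingCircle(P))
tool(.5145,-.0453,.13,-35)
```

```text
misfit 1622 ((0.4664206802845001, 0.3629656732082367), 0.021873829886317253)
clk 12.67 tcp [0.4664 0.3621 0.1694] yaw -0.01 tilt [0.0005 0.0004] F [-0.42 -1.35  1.27] shift [0.1606 1.3582 0.1309] turn 0.0972
```

Request:
send_rows(rows="0 0.95 0 0.019;0 0.95 0 0.038;0 0.95 0 0.057;0 0.95 0 0.076;0 0.95 0 0.095;0 0.95 0 0.0972;0 0.95 0 0.0972;0 0.95 0 0.0972;0 0.95 0 0.0972;0 0.95 0 0.0972", jaw=-1)

```text
clock: 13.5
tool_pos: [0.4658, 0.0777, 0.1682]
eef_rot: [0.954, -0.301, -0.001, 0.0]
contact_force: [-0.8, 0.5, 0.5]
opening: 1.002
finger_force: 0.0
```

```bash
python3 -c "
from h import *
tool(.5145,-.0453,.13,-35)"
```

```text
clk 13.50 tcp [0.4658 0.0777 0.1682] yaw -34.99 tilt [-0.002   0.0001] F [-0.76  0.48  0.49] shift [0.3682 0.2427 0.1269] turn 0.0000
```

Request:
send_rows(rows="0.367 0.243 0 0;0.367 0.243 0.05 0;0.367 0.243 0.1 0;0.367 0.243 0.2 0;0.367 0.243 0.28 0;0.367 0.243 0.28 0;0.367 0.243 0.28 0")

```text
clock: 14.08
tool_pos: [0.5138, -0.0435, 0.0839]
eef_rot: [0.954, -0.299, -0.002, -0.0]
contact_force: [-0.0, 0.6, -0.1]
opening: 1.001
finger_force: 0.0
```

Run:
```python
from h import *
wrist("w12"); p,d,*c=load("w12"); X=cloud(d,*c); m=nonblue(p)
k=(np.hypot(X[...,0]-.515,X[...,1]+.045)<.04)&(abs(X[...,2]-.044)<.006)&(m>0)
P=ray(np.argwhere(k)[:,::-1],.044,*c)[:,:2].astype(np.float32); o=cv2.minEnclosingCircle(P);print(len(P),o)
tool(o[0][0],o[0][1],.017,-35)
```

```text
3356 ((0.5154277682304382, -0.045339249074459076), 0.022310124710202217)
clk 14.13 tcp [ 0.5148 -0.0435  0.0851] yaw -34.82 tilt [-0.0008  0.0011] F [-0.31  0.24  0.78] shift [0.0055 0.0038 0.2272] turn 0.0005
```

Request:
send_rows(rows="0.005 0.004 0.1 0;0.005 0.004 0.18 0;0.005 0.004 0.224 0;0.005 0.004 0.224 0;0.005 0.004 0.224 0")

```text
clock: 14.55
tool_pos: [0.516, -0.0463, 0.019]
eef_rot: [0.954, -0.3, 0.001, -0.0]
contact_force: [-0.1, -0.1, -0.0]
opening: 1.0
finger_force: 0.0
```

Request:
send_rows(rows="0 0 0 0;0 0 0 0;0 0 0 0;0 0 0 0;0 0 0 0;0 0 0 0;0 0 0 0;0 0 0 0", jaw=1, force=40)

```text
clock: 15.22
tool_pos: [0.5154, -0.0476, 0.018]
eef_rot: [0.954, -0.301, 0.0, -0.0]
contact_force: [0.0, -0.1, 2.7]
opening: 0.485
finger_force: 40.0
```

Request:
send_rows(rows="0 0 -0.07 0;0 0 -0.14 0;0 0 -0.21 0;0 0 -0.28 0;0 0 -0.28 0;0 0 -0.28 0")

```text
clock: 15.72
tool_pos: [0.5158, -0.0476, 0.1025]
eef_rot: [0.954, -0.301, 0.001, -0.0]
contact_force: [-1.1, -0.1, -1.9]
opening: 0.488
finger_force: 40.0
```

```bash
python3 held.py w13; python3 meas.py w13;  python3 -c "
from h import *
tool(.495,-.20,.1,-35)"
```

```text
n 8171 top z tool [-0.0815 -0.0256 -0.0247]
held centre tool ((-0.0001261658180737868, -0.0005289852852001786), 0.0216339323669672) opening mm 42.917964506820894 ff 39.99997511826223
zo -0.0008260547236451365
near 6 ((0.0, 0.0), 9.999999747378752e-05) [0. 0.]
far 6 ((0.0, 0.0), 9.999999747378752e-05) [0. 0.]
pin [ 0.5192 -0.0476] 161
base ((0.5153989791870117, -0.04494860768318176), (0.04961119219660759, 0.05040091648697853), 84.06377410888672)
bed ((0.48946166038513184, -0.19361238181591034), (0.08219803869724274, 0.14160946011543274), 55.40247344970703)
housing ((0.0, 0.0), (0.0, 0.0), 0.0) [0. 0.] [[0.0, 0.0], [0.0, 0.0], [0.0, 0.0], [0.0, 0.0]]
pad top ((0.5342481136322021, -0.2213384509086609), (0.032072000205516815, 0.02056622877717018), 55.02509307861328) [ 0.53   -0.2182] [[0.5166299939155579, -0.2285839319229126], [0.533482015132904, -0.24037286639213562], [0.5518662333488464, -0.21409296989440918], [0.5350142121315002, -0.20230403542518616]]
post ((0.44223514199256897, -0.1600409746170044), (0.04248140752315521, 0.021095681935548782), 55.04978942871094)
clk 15.77 tcp [ 0.515  -0.0475  0.1016] yaw -35.00 tilt [-0.0003  0.    ] F [-0.14 -0.07 -1.29] shift [0.2369 0.4546 0.0054] turn -0.0000
```

```bash
python3 -c "
from h import *
tool(.4921,-.1953,.0255,-35)"
```

```text
clk 15.77 tcp [ 0.515  -0.0475  0.1016] yaw -35.00 tilt [-0.0003  0.    ] F [-0.14 -0.07 -1.29] shift [0.2201 0.4473 0.2537] turn -0.0000
```

Request:
send_rows(rows="0.22 0.447 0 0;0.22 0.447 0 0;0.22 0.447 0 0;0.22 0.447 0 0;0.22 0.447 0.1 0;0.22 0.447 0.15 0;0.22 0.447 0.15 0")

```text
clock: 16.35
tool_pos: [0.4894, -0.1948, 0.053]
eef_rot: [0.954, -0.301, -0.004, -0.0]
contact_force: [-0.7, 0.5, -1.3]
opening: 0.487
finger_force: 40.0
```

```bash
python3 held.py w14;python3 meas.py w14;  python3 -c "
from h import *
tool(.4921,-.1953,.0255,-35)"
```

```text
n 5052 top z tool [-0.0266 -0.0254 -0.0249]
held centre tool ((-0.0005701548652723432, -0.0006326058064587414), 0.021861162036657333) opening mm 42.89513428316501 ff 39.99989412463037
zo -0.0008193059251327961
near 6 ((0.0, 0.0), 9.999999747378752e-05) [0. 0.]
far 6 ((0.0, 0.0), 9.999999747378752e-05) [0. 0.]
pin [0. 0.] 6
base ((0.0, 0.0), (0.0, 0.0), 0.0)
bed ((0.532032310962677, -0.22577816247940063), (0.07921461015939713, 0.12797845900058746), 55.312801361083984)
housing ((0.5683610439300537, -0.2509012520313263), (0.05883244797587395, 0.02931181900203228), 55.32915115356445) [ 0.5688 -0.2512] [[0.5395737886428833, -0.26675698161125183], [0.5636807680130005, -0.2834313213825226], [0.5971482992172241, -0.23504552245140076], [0.5730413198471069, -0.21837118268013]]
pad top ((0.5239445567131042, -0.2194519340991974), (0.03256319463253021, 0.06539558619260788), 53.89411163330078) [ 0.5261 -0.2215] [[0.48793265223503113, -0.21333816647529602], [0.5407676696777344, -0.2518744468688965], [0.559956431388855, -0.22556570172309875], [0.5071214437484741, -0.1870294213294983]]
post ((0.0, 0.0), (0.0, 0.0), 0.0)
clk 16.40 tcp [ 0.4903 -0.1946  0.0545] yaw -35.02 tilt [-0.0055  0.0021] F [-0.42  0.85 -0.49] shift [ 0.0068 -0.0016  0.0966] turn -0.0001
```

View pics/w14.png

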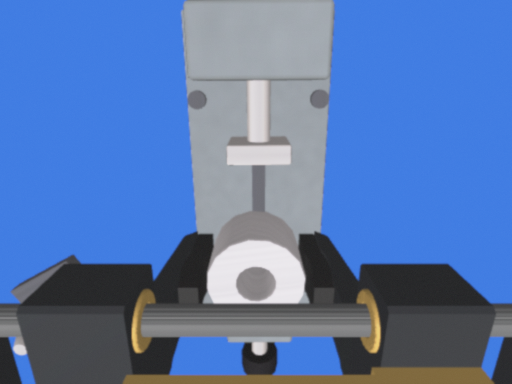

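The sleeve is on the centre line, at column 256 against 259 for the pad, with the pad ahead. I lower it to just over the bed.

Request:
send_rows(rows="0.005 0.002 0.05 0;0.005 0.002 0.08 0;0.005 0.002 0.095 0;0.005 0.002 0.095 0;0.005 0.002 0.095 0;0.005 0.002 0.095 0")

```text
clock: 16.9
tool_pos: [0.4936, -0.1966, 0.029]
eef_rot: [0.954, -0.301, 0.0, 0.0]
contact_force: [0.6, 0.2, -1.2]
opening: 0.49
finger_force: 40.0
```

```bash
python3 held.py w15
python3 - <<'E'
from h import *
tool(.4921,-.1953,.0255,-35)
from plant import sensors
t=np.array(sensors.get_state()['tool_pos']);a=np.radians(35);print("u,n",t[0]*np.cos(a)-t[1]*np.sin(a),t[0]*np.sin(a)+t[1]*np.cos(a))
E
```

```text
n 4862 top z tool [-0.0262 -0.0254 -0.0249]
held centre tool ((-0.0006466853083111346, -0.0006501993048004806), 0.021794436499476433) opening mm 43.15503848678684 ff 39.999628814694006
clk 16.95 tcp [ 0.4936 -0.1966  0.029 ] yaw -35.00 tilt [ 0.0009 -0.0004] F [-0.45 -0.46 -1.41] shift [-0.0068 -0.0007  0.0117] turn 0.0000
u,n 0.5171634883568679 0.12206290800424263
```

Request:
send_rows(rows="0 0 0.013 0;0.015 0 0.013 0;0.03 0 0.013 0;0.045 0 0.013 0;0.055 0 0.013 0;0.065 0 0.013 0;0.065 0 0.013 0;0.065 0 0.013 0;0.065 0 0.013 0")

```text
clock: 17.7
tool_pos: [0.509, -0.2077, 0.0245]
eef_rot: [0.954, -0.301, -0.0, 0.0]
contact_force: [-1.0, 0.3, -1.5]
opening: 0.488
finger_force: 40.0
```

```bash
cat > f.py <<'E'
from h import *
from plant import sensors,eyes
a=np.radians(35); fs=[];us=[];ns=[];zs=[]
for i in range(4):
    eyes.snapshot("wrist"); s=sensors.get_state(); t=s['tool_pos']; F=s['contact_force']
    us.append(t[0]*np.cos(a)-t[1]*np.sin(a)); ns.append(t[0]*np.sin(a)+t[1]*np.cos(a)); zs.append(t[2]); fs.append([F[0]*np.cos(a)-F[1]*np.sin(a),F[0]*np.sin(a)+F[1]*np.cos(a),F[2]])
print("clk",s['clock'],"u n z",np.mean(us).round(4),np.mean(ns).round(4),np.mean(zs).round(4),"F along,across,z",np.mean(fs,0).round(2),"std",np.std(fs,0).round(2))
E
python3 f.py
```

```text
clk 17.9 u n z 0.5361 0.1218 0.0245 F along,across,z [-0.16 -0.46 -1.87] std [0.41 0.36 0.25]
```

Request:
send_rows(rows="0.006 0 0 0;0.012 0 0 0;0.018 0 0 0;0.02 0 0 0;0.02 0 0 0;0.02 0 0 0")

```text
clock: 18.4
tool_pos: [0.5134, -0.2108, 0.0244]
eef_rot: [0.954, -0.301, -0.001, -0.0]
contact_force: [-2.8, 2.0, 0.6]
opening: 0.493
finger_force: 40.0
```

```bash
python3 f.py
```

```text
clk 18.6 u n z 0.5417 0.1218 0.0244 F along,across,z [-4.49  0.08  0.43] std [0.14 0.17 0.37]
```

Request:
send_rows(rows="0.005 0 0 0;0.01 0 0 0;0.015 0 0 0;0.017 0 0 0;0.017 0 0 0;0.017 0 0 0;0.017 0 0 0;0.017 0 0 0;0.017 0 0 0;0.017 0 0 0")

```text
clock: 19.43
tool_pos: [0.5168, -0.2131, 0.0243]
eef_rot: [0.954, -0.301, -0.002, -0.0]
contact_force: [-6.3, 4.2, 1.2]
opening: 0.49
finger_force: 40.0
```

```bash
python3 f.py; python3 held.py w16; python3 meas.py w16|grep -E "pad|housing"; python3 -c "
from h import *
from plant import eyes
tool()
p,d=eyes.snapshot('scene'); cv2.imwrite('pics/end.png',cv2.resize(p[130:290,100:420],(800,400),interpolation=cv2.INTER_CUBIC)[:,:,::-1])"
```

```text
clk 19.6333 u n z 0.5457 0.1218 0.0243 F along,across,z [-6.73  0.23  2.12] std [0.63 0.26 0.42]
n 6366 top z tool [-0.0261 -0.0253 -0.0246]
held centre tool ((-0.000980017939582467, -0.0006685022381134331), 0.02167542092502117) opening mm 42.83939503701161 ff 39.99988871131791
housing ((0.5690606832504272, -0.25139671564102173), (0.05862371250987053, 0.02906128764152527), 55.05186080932617) [ 0.5695 -0.2518] [[0.5403594970703125, -0.26709914207458496], [0.5641801357269287, -0.2837464511394501], [0.597761869430542, -0.2356942892074585], [0.5739412307739258, -0.21904698014259338]]
pad top ((0.5426260828971863, -0.233174666762352), (0.031499117612838745, 0.027257191017270088), 55.035247802734375) [ 0.5371 -0.2291] [[0.5224317312240601, -0.2382713258266449], [0.5447691679000854, -0.2538916766643524], [0.5628204345703125, -0.22807800769805908], [0.5404829978942871, -0.21245765686035156]]
clk 19.68 tcp [ 0.5169 -0.2132  0.0243] yaw -34.99 tilt [-0.0032  0.0016] F [-5.47  4.93  1.75] shift [0. 0. 0.] turn 0.0000
```

View pics/end.png

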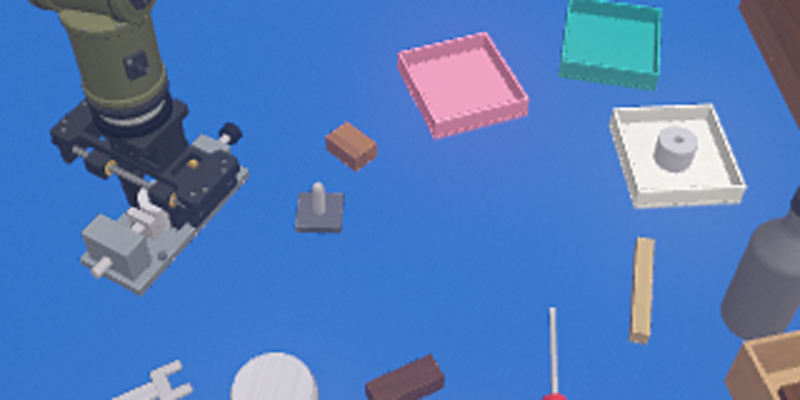

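The pad is pressed about 10 mm with about 7 N, steady. The sleeve is upright, centred and about 4 mm above the bed. The misfit stands free in the white tray at (677,150). I hand the job in.

```bash
python3 -c "
from plant import finish_job
print(finish_job())"
```

```text
the job is handed in; nothing more can be done
None
```

The job is handed in (no verdict came back): the good sleeve went fully down on the gauge pin and is now held against the stop pad at about 7 N, roughly half travel, and the other stands released in the white tray — I judged it the misfit by its smaller bore and did not try it on the pin.

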